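# Bring a battery bank on line from its control stations

## Robot

A 7-joint arm with a two-finger parallel gripper is mounted at the origin on the work surface. World frame = base frame: x ahead of the robot, y to its left, z up, the work surface at z = 0. Lengths are in m, angles in rad, forces in N, time in s.
With the tool pointing down it reaches from about 0.35 to 0.9 m from the base axis. Payload 19.9 kg.
Tool frame: the origin (TCP) lies between the finger pads; the fingertips stand 19 mm ahead of it and the grasp point (between the pads) is the TCP; z points along the fingers, y is the direction in which the jaws open and shut (so a half turn about z gives the same grasp; the last joint's range is limited). The gripper opens to 94 mm and grips with 3 to 60 N. Pads are 16 mm wide; open, the fingers measure 119 mm over their backs; the gripper's body (75 mm by 177 mm) begins 78 mm behind the grasp point.
Start: joints at [1.282, 0.417, -0.01, 1.614, 0.005, 1.111, -0.053], TCP at [0.153, -0.606, 0.224] pointing down, gripper open.
Joint ranges: [-2.81, 2.81], [-0.39, 2.02], [-1.27, 1.25], [0.06, 2.57], [-1.19, 4.33], [0.19, 2], [-2.82, 2.82]. Speed limits (rad/s): [1.89, 1.89, 2.39, 2.39, 3.01, 3.01, 3.01].

## Interface

Orientations are given as a 3x3 rotation matrix whose columns are the frame's x, y, z axes.
In Python, from rig import robot gives the robot as it stands. Calls block until the motion is done:
- robot.move_ptp(position, orientation): joint-space move of the TCP to a pose.
- robot.move_linear(position, velocity=0.15, frame=None, threshold=None): straight line of the TCP; frame=None keeps the orientation; velocity is the mean speed in m/s. With threshold (N) it stops when the force on the tool has changed by that much, and returns True; else False.
- robot.goto_joints(angles): joint-space move.
- robot.gripper_to(opening): finger opening in m; the grip force is fixed at half the most; returns when the fingers have stopped.
- robot.pause(seconds).
- robot.ik(position, orientation): joint angles nearest the present ones, or None.
- robot.get_state(): the state.
- robot.grab_frame(name): name is "scene" or "top"; returns the picture (400x640x3 uint8, red, green, blue); there is no depth.
- robot.camera_info(name): a dict with "fx", "fy", "cx", "cy" (pixels), "dist" ([k1, k2, p1, p2, k3] as OpenCV has them; the pictures are not rectified), "rvec" (rotation vector, rad) and "tvec" (3), from world to camera coordinates, as OpenCV has them. Camera axes: x right, y down, z forward; pixel columns grow to the right and rows downward; lengths in m; the calibration is good to about 2 mm. A picture is of the moment at which its call begins. camera_info takes no time and is no camera call.
A pose or a line that the arm cannot do raises robot.PlanningError and nothing moves.
- robot.sign_off(): hands the job in, once; it reports no verdict.
The state is a dict: "time": time; "qpos": joint angles; "joint_vel": joint speeds; "effort": joint torques, N m; "ee_pos": TCP position; "tool_rot": TCP orientation; "force": force on the tool from outside, world axes, zero at the start; "moment": the same for the moment, N m; "opening": finger opening in m.
Only numpy, scipy, OpenCV 4.12 (cv2) and the standard library are available. Lean on these libraries where they do the work, as an engineer would, in place of code of your own. Each camera call takes 0.05 s, during which the arm holds its last target. There are 200 camera calls.

## Task

Bring the battery bank on line: push the white-marked end of the red isolator rocker fully down, then hold the blue pre-charge button right down for two seconds and let it go, then push the green contactor button fully in so that it stays in. Do not press the red stop button on the yellow box. Only press with the fingertips: do not lift or shift any of the boxes, and leave the parts and tools around them where they are.

Things in the scene. Friction and masses are not known exactly. Their poses are not given: they have to be found in the camera images.
- isolator_box: Loose grey box 104 x 62 mm, 38 mm high, about 0.6 kg, not fixed down, that carries the red isolator rocker. Origin at the centre of its underside on the bench; x along its length, towards the rocker's white-marked end; z up.
- isolator_rocker (a joint): Angle of the red rocker paddle (70 x 30 x 8 mm, pivoted at its middle, axis along the box's y, 49 mm above the bench). 0 = off, white-marked end raised by 0.2 rad; 0.4 = fully on, white-marked end down. Has no spring: stays where it is left; needs about 2 to 4 N pressed straight down on the white-marked end.
- isolator_press (a point): Point to press: centre of the white bar on the upper face of the rocker, 26 mm from the pivot; about 58 mm above the bench when off, 48 mm when fully on (the box's own top is at 38 mm). Moves with the rocker.
- precharge_box: Loose grey box 66 x 66 mm, 42 mm high, about 0.5 kg, not fixed down, carrying the round blue pre-charge button. Origin at the centre of its underside; z up.
- precharge_button (a joint): Travel of the blue button (34 mm diameter): 0 = out, 0.007 m = right down. Springs back when let go; about 5 N right down.
- precharge_top (a point): Centre of the blue button's upper face, 54 mm above the bench when out (12 mm above the box's top), 47 mm when right down.
- contactor_box: Loose grey box 66 x 66 mm, 42 mm high, about 0.5 kg, not fixed down, carrying the round green contactor button. Origin at the centre of its underside; z up.
- contactor_button (a joint): Travel of the green button (34 mm diameter): 0 = out, 0.007 m = fully in. No spring: stays in once pushed; about 4 N.
- contactor_top (a point): Centre of the green button's upper face, 54 mm above the bench when out (12 mm above the box's top), 47 mm when fully in.
- stop_box: Loose yellow box 66 x 66 mm, 42 mm high, carrying the red mushroom-shaped stop button (42 mm diameter, top 54 mm above the bench). Not to be pressed. Origin at the centre of its underside.
- stop_button (a joint): Travel of the red stop button: 0 = out, 0.007 m = pressed. Must stay out.
- busbar_a: Bystander, to be left alone: flat aluminium link bar 90 x 20 x 4 mm lying on the mat. Origin at its underside or middle.
- busbar_b: Bystander, to be left alone: second aluminium link bar 90 x 20 x 4 mm lying on the mat. Origin at its underside or middle.
- nut_jar: Bystander, to be left alone: pale translucent jar with black lid, 56 mm diameter, 75 mm tall. Origin at its underside or middle.
- screwdriver: Bystander, to be left alone: screwdriver with orange handle, lying flat. Origin at its underside or middle.
- wrench: Bystander, to be left alone: wrench lying flat. Origin at its underside or middle.
- meter: Bystander, to be left alone: yellow handheld multimeter 150 x 75 x 38 mm, lying flat. Origin at its underside or middle.
- spare_cell: Bystander, to be left alone: loose prismatic battery cell, dark blue, 50 x 148 x 120 mm tall, standing. Origin at its underside or middle.
Mind the look-alikes: they are no part of the job. Leave any purple look-alike of the precharge_box alone.

How it is judged:
On the way, in this order (a step that is already met when the one before it is completed fails the run):
1. the isolator rocker is fully on (value of joint isolator_rocker above 0.34 rad), for 0.2 s.
2. the blue pre-charge button is held right down (at least 1.5 s) (value of joint precharge_button above 0.005 m), for 1.5 s.
3. the blue button has been let go (value of joint precharge_button below 0.002 m), for 0.1 s.
4. the green contactor button is pushed in (value of joint contactor_button above 0.0055 m), for 0.2 s.
At the end, for the whole second after the job is handed in: The rocker is on (above 0.34 of 0.4 rad), the green button is in (above 5.5 of 7 mm), the blue and red buttons are out (below 1.5 mm), the four boxes stand upright, at rest, within 25 mm of where they began, and every bystander is within 20 mm of where it began (value of joint isolator_rocker above 0.34 rad and value of joint contactor_button above 0.0055 m and value of joint each of precharge_button, stop_button below 0.0015 m and distance of each of isolator_box, precharge_box, contactor_box, stop_box from where it was at the start of the episode below 0.025 m and angle between each of isolator_box, precharge_box, contactor_box, stop_box's own z axis and vertical below 0.06 rad and linear speed of each of isolator_box, precharge_box, contactor_box, stop_box below 0.02 m/s and distance of each of busbar_a, busbar_b, nut_jar, screwdriver, wrench, meter, spare_cell from where it was at the start of the episode below 0.02 m); the robot touches nothing.
It fails at once if the red stop button is pressed (over 2.5 mm) (value of joint stop_button above 0.0025 m).
It fails at once if the blue button is pressed before the isolator is on (value of joint precharge_button above 0.003 m and value of joint isolator_rocker below 0.3 rad).
It fails at once if the green button is pushed in before the isolator is on, or while the blue button is down (value of joint contactor_button above 0.0055 m and (value of joint isolator_rocker below 0.3 rad or value of joint precharge_button above 0.003 m)).
It fails at once if a control box is lifted, carried or shifted by more than 25 mm, or tipped (distance of any of isolator_box, precharge_box, contactor_box, stop_box from where it was at the start of the episode above 0.025 m or angle between any of isolator_box, precharge_box, contactor_box, stop_box's own z axis and vertical above 0.2 rad).
It fails at once if a bystander is moved by more than 20 mm (distance of any of busbar_a, busbar_b, nut_jar, screwdriver, wrench, meter, spare_cell from where it was at the start of the episode above 0.02 m).
It also fails if it takes over 51 s, if anything falls off the work surface, if the arm or the gripper's body presses on something with over 40 N, if the wrist force passes 120 N, or if a joint passes its speed limit or range.

## Working session

There is one attempt and no reset: what is moved stays moved. The work goes in short steps, each a Python script; the robot and the scene stay as the last script left them, time stands still between calls to the robot, and variables do not carry over. Pictures are saved under pics/ and viewed, about 8 in all and at most 12, crops included, and the job is handed in when it is done.

```bash
mkdir -p pics; ls; python3 - <<'E'
from rig import robot
import cv2
for n in("top","scene"):
    cv2.imwrite(f"pics/{n}0.png",robot.grab_frame(n)[:,:,::-1]); print(n,robot.camera_info(n))
s=robot.get_state();print(s["time"],s["ee_pos"],s["tool_rot"],s["opening"])
E
```

```text
pics
top {'fx': 391.67672843528993, 'fy': 391.67672843528993, 'cx': 319.41116741915806, 'cy': 203.26152439564763, 'dist': array([-0.05993399,  0.        ,  0.        ,  0.        ,  0.        ]), 'rvec': array([ 2.17336091, -2.16822063,  0.11220973]), 'tvec': array([0.01874666, 0.55555604, 0.90888608])}
scene {'fx': 459.0509562905757, 'fy': 459.0509562905757, 'cx': 315.033352677578, 'cy': 198.0159519856741, 'dist': array([-0.12781681,  0.        ,  0.        ,  0.        ,  0.        ]), 'rvec': array([ 1.99132624,  1.14640702, -0.52701037]), 'tvec': array([-0.31771291, -0.22890779,  1.74886475])}
0.1 [ 0.15262778 -0.60575631  0.22389261] [[ 9.69694520e-01  2.44320368e-01 -3.08289430e-04]
 [ 2.44320558e-01 -9.69693971e-01  1.03334861e-03]
 [-4.64782881e-05 -1.07735393e-03 -9.99999419e-01]] 0.09412406171621951
```

View pics/top0.png

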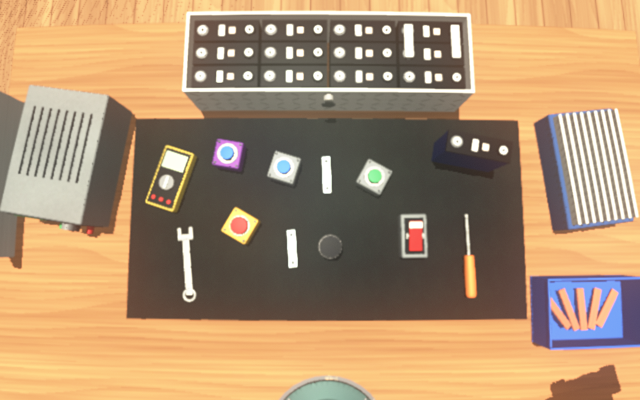

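View pics/scene0.png

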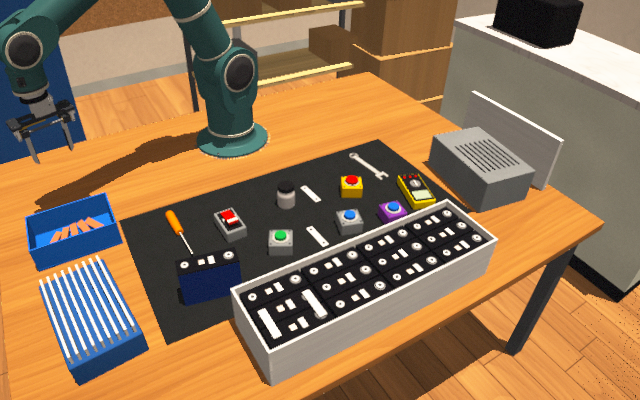

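The top view shows the blue button on its grey box at about (284,167), the purple look-alike at (228,153), green at (375,176), the rocker at (414,236) and the stop button at (240,226). I'll zoom in on the rocker and locate the parts by colour.

```bash
cat > loc.py <<'E'
import numpy as np,cv2
from rig import robot
def ray(n,px):
    c=robot.camera_info(n);K=np.array([[c["fx"],0,c["cx"]],[0,c["fy"],c["cy"]],[0,0,1]])
    u=cv2.undistortPoints(np.array([[px]],float),K,c["dist"])[0,0]
    R=cv2.Rodrigues(c["rvec"])[0];o=-R.T@c["tvec"];return o,R.T@np.array([*u,1])
def at(n,px,z):
    o,d=ray(n,px);return o+d*(z-o[2])/d[2]
def proj(n,p):
    c=robot.camera_info(n);K=np.array([[c["fx"],0,c["cx"]],[0,c["fy"],c["cy"]],[0,0,1]])
    return cv2.projectPoints(np.array([p],float),c["rvec"],c["tvec"],K,c["dist"])[0][0,0]
def blob(img,near,rad,lo,hi):
    h=cv2.cvtColor(img,cv2.COLOR_BGR2HSV);m=cv2.inRange(h,np.array(lo),np.array(hi))
    k=np.zeros_like(m);cv2.circle(k,near,rad,255,-1);ys,xs=np.nonzero(m&k)
    return np.array([xs.mean(),ys.mean()]),len(xs)
E
python3 - <<'E'
from loc import *
T=cv2.imread("pics/top0.png");S=cv2.imread("pics/scene0.png")
for name,t,s,lo,hi,z in [("blue",(284,167),(349,215),(95,120,80),(118,255,255),.054),("green",(375,176),(280,236),(45,120,80),(85,255,255),.054),("stop",(240,226),(351,180),(0,150,80),(6,255,255),.05),("rocker",(414,236),(229,217),(0,150,80),(6,255,255),.052)]:
    a,n=blob(T,t,14,lo,hi);b,m=blob(S,s,14,lo,hi)
    print(name,a,n,at("top",a,z),"|scene",b,m,at("scene",b,z))
a=cv2.resize(T[205:270,380:450],None,fx=6,fy=6,interpolation=cv2.INTER_CUBIC)
b=cv2.resize(S[190:255,200:270],None,fx=6,fy=6,interpolation=cv2.INTER_CUBIC)[:390]
cv2.imwrite("pics/crop.png",np.hstack([a,b])[:, :800])
E
```

```text
blue [286.5 170.6] 10 [0.62972274 0.09752489 0.054     ] |scene [349.17283951 214.17283951] 81 [0.64191388 0.10205232 0.054     ]
green [nan nan] 0 [nan nan nan] |scene [279.92222222 234.83333333] 90 [ 0.621158   -0.11265217  0.054     ]
stop [242.82352941 229.        ] 17 [0.49269449 0.1980404  0.05      ] |scene [351.33333333 179.2       ] 90 [0.49817682 0.20791932 0.05      ]
rocker [415.17712177 239.25461255] 271 [ 0.46971013 -0.20223961  0.052     ] |scene [228.40495868 216.12396694] 121 [ 0.47697643 -0.20506606  0.052     ]loc.py:15: RuntimeWarning: Mean of empty slice.
  return np.array([xs.mean(),ys.mean()]),len(xs)
  ret = ret.dtype.type(ret / rcount)
```

View pics/crop.png

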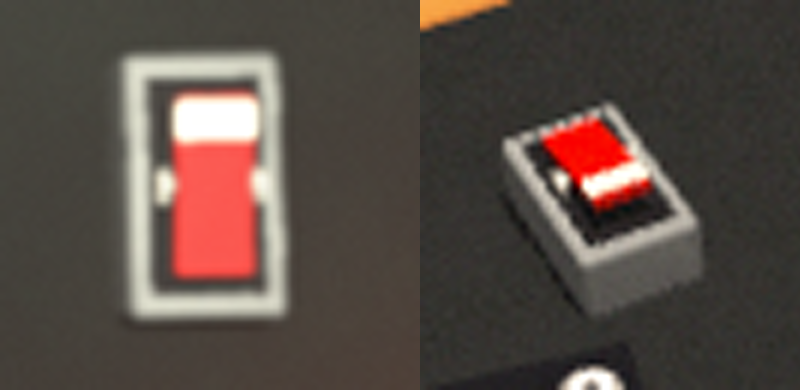

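The white bar is on the side away from the robot (+x): top about (416,224.5), scene about (232.5,220). The top picture is washed out, so I'll relax the colour thresholds and triangulate.

```bash
python3 - <<'E'
from loc import *
T=cv2.imread("pics/top0.png");S=cv2.imread("pics/scene0.png")
def tri(a,b):
    o1,d1=ray("top",a);o2,d2=ray("scene",b);k=np.linalg.lstsq(np.c_[d1,-d2],o2-o1,rcond=None)[0]
    p,q=o1+k[0]*d1,o2+k[1]*d2;return (p+q)/2,np.linalg.norm(p-q)
for name,t,s,lo,hi,z in [("blue",(284,167),(349,215),(95,90,80),(118,255,255),.054),("green",(375,176),(280,236),(45,70,80),(85,255,255),.054),("stop",(240,226),(351,180),(0,100,80),(8,255,255),.05),("rocker",(414,236),(229,217),(0,100,80),(8,255,255),.052),("white",(416,225),(232,220),(0,0,225),(180,50,255),.058)]:
    r=6 if name=="white" else 14
    a,n=blob(T,t,r+4*(r==6)*0+0,lo,hi);b,m=blob(S,s,r,lo,hi)
    print(name,a.round(1),n,at("top",a,z).round(4),"|scene",b.round(1),m,at("scene",b,z).round(4),"tri",tri(a,b))
# isolator box outline corners in top crop (px*6): far-left, far-right, near-right, near-left
for x,y in [(122,55),(276,52),(288,317),(130,319)]:print(at("top",(380+x/6-.4,205+y/6-.4),.038).round(4))
E
```

```text
blue [283.4 166.5] 121 [0.6396 0.105  0.054 ] |scene [349.2 214.3] 88 [0.6423 0.1019 0.054 ] tri (array([0.63980361, 0.10463656, 0.0510885 ]), np.float64(0.0014187746928486066))
green [374.2 175.9] 136 [ 0.6177 -0.1084  0.054 ] |scene [280.  234.9] 105 [ 0.6214 -0.1125  0.054 ] tri (array([ 0.61792719, -0.10979648,  0.04990049]), np.float64(0.0019043808267360384))
stop [238.7 225.2] 218 [0.5014 0.2079 0.05  ] |scene [351.2 179.1] 93 [0.4976 0.2077 0.05  ] tri (array([0.50078253, 0.20648958, 0.05265373]), np.float64(0.001996623586502414))
rocker [415.  238.9] 302 [ 0.4705 -0.2018  0.052 ] |scene [228.5 216.1] 139 [ 0.4769 -0.2047  0.052 ] tri (array([ 0.47063171, -0.20288531,  0.04659982]), np.float64(0.00044158041515053153))
white [416.  224.5] 68 [ 0.5036 -0.2034  0.058 ] |scene [232.2 219. ] 27 [ 0.5005 -0.2025  0.058 ] tri (array([ 0.50336981, -0.2030668 ,  0.06038321]), np.float64(0.0006521858274293166))
[ 0.53   -0.1706  0.038 ]
[ 0.5313 -0.2319  0.038 ]
[ 0.4272 -0.2343  0.038 ]
[ 0.4266 -0.172   0.038 ]
```

```bash
python3 - <<'E'
from loc import *
D=np.diag([1.,-1,-1])
st=lambda m:(lambda s:print(m,round(s["time"],2),s["ee_pos"].round(4),s["force"].round(2),round(s["opening"],4)))(robot.get_state())
robot.gripper_to(0.0);st("closed")
robot.move_ptp([.504,-.203,.16],D);st("above")
robot.move_linear([.504,-.203,.088],.1);st("near")
r=robot.move_linear([.504,-.203,.062],.015,threshold=12);st(("press",r))
robot.pause(.4);st("held")
robot.move_linear([.504,-.203,.16],.12);st("up")
robot.move_linear([.45,0,.2],.25)
cv2.imwrite("pics/t1.png",robot.grab_frame("top")[:,:,::-1]);S=robot.grab_frame("scene")[:,:,::-1];cv2.imwrite("pics/s1.png",S)
T=cv2.imread("pics/t1.png")
cv2.imwrite("pics/crop1.png",np.hstack([cv2.resize(i,None,fx=6,fy=6,interpolation=cv2.INTER_CUBIC) for i in(T[205:270,380:445],S[190:255,200:265])]))
st("end")
E
```

```text
closed 1.52 [ 0.1527 -0.6061  0.2244] [-0.28 -0.3   0.6 ] 0.0002
above 3.46 [ 0.5038 -0.2039  0.16  ] [-0.54  0.55  0.33] 0.0005
near 4.33 [ 0.5043 -0.2031  0.0885] [-0.92  0.92 -0.7 ] 0.0007
('press', True) 5.58 [ 0.5049 -0.2031  0.068 ] [-1.27  1.08 11.72] 0.0004
held 5.97 [ 0.5048 -0.2031  0.068 ] [-0.64  1.04 11.45] 0.0006
up 6.89 [ 0.5036 -0.2029  0.1592] [-0.19 -0.31 -0.29] 0.0005
end 8.0 [ 0.45   -0.0011  0.1996] [ 0.09 -0.29  0.35] 0.0004
```

View pics/crop1.png

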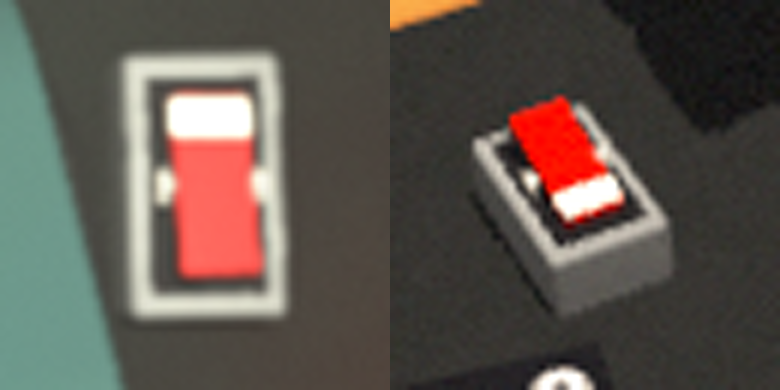

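The rocker has tipped with its white end down (top about (415,224)). The box outline hasn't moved, and the stopping height of 68.0 mm matches the fully-on geometry (68.4 mm). Blue is next, then green.

```bash
python3 - <<'E'
from loc import *
D=np.diag([1.,-1,-1])
st=lambda m:(lambda s:print(m,round(s["time"],2),s["ee_pos"].round(4),s["force"].round(2)))(robot.get_state())
def press(x,y,hold):
    robot.move_ptp([x,y,.14],D); robot.move_linear([x,y,.082],.1);st("near")
    r=robot.move_linear([x,y,.060],.015,threshold=12);st(("press",r))
    z=robot.get_state()["ee_pos"][2]
    if not r or z>.0685: robot.move_linear([x,y,.14],.1);st("ABORT");raise SystemExit
    robot.pause(hold);st("held")
    robot.move_linear([x,y,.14],.12);st("up")
press(.640,.1045,2.1)
robot.pause(.3)
S=robot.grab_frame("scene")[:,:,::-1]
b,m=blob(S,(349,215),14,(95,90,80),(118,255,255));print("blue scene",b,m)
press(.618,-.110,.5)
robot.move_linear([.40,-.0,.25],.25);robot.pause(.3)
T=robot.grab_frame("top")[:,:,::-1];S=robot.grab_frame("scene")[:,:,::-1]
cv2.imwrite("pics/t2.png",T);cv2.imwrite("pics/s2.png",S)
cv2.imwrite("pics/c2.png",cv2.resize(S[160:260,200:400],None,fx=4,fy=4,interpolation=cv2.INTER_CUBIC));st("end")
E
```

```text
near 9.63 [0.6402 0.1046 0.0824] [-0.16 -0.19  0.78]
('press', True) 10.66 [0.6401 0.1045 0.0662] [-3.71 -1.26 10.85]
held 12.76 [0.6401 0.1046 0.0662] [-3.71 -1.55 11.91]
up 13.53 [0.6396 0.1043 0.1392] [ 0.65  0.3  -0.35]
blue scene [349.35164835 214.23076923] 91
near 15.47 [ 0.6183 -0.1098  0.0824] [-0.61 -0.82 -0.62]
('press', True) 16.49 [ 0.6181 -0.11    0.0662] [-2.29 -0.38  9.73]
held 16.99 [ 0.6181 -0.11    0.0662] [-2.51 -0.45 10.87]
up 17.76 [ 0.6176 -0.11    0.1393] [-0.53  0.2   0.21]
end 19.38 [ 0.4001 -0.      0.2498] [0.34 0.16 0.12]
```

View pics/c2.png

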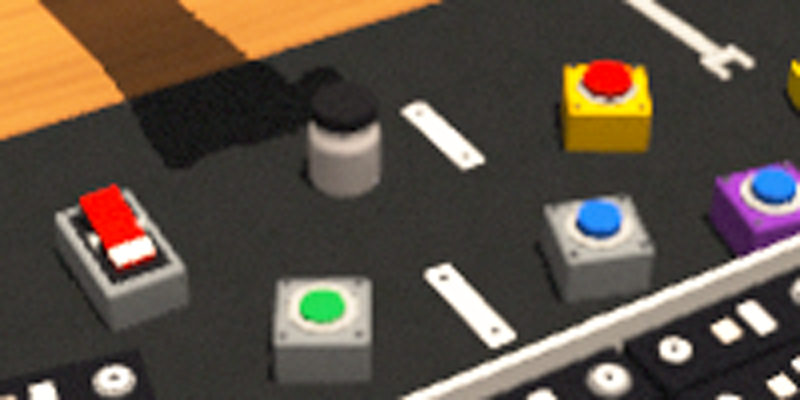

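View pics/t2.png

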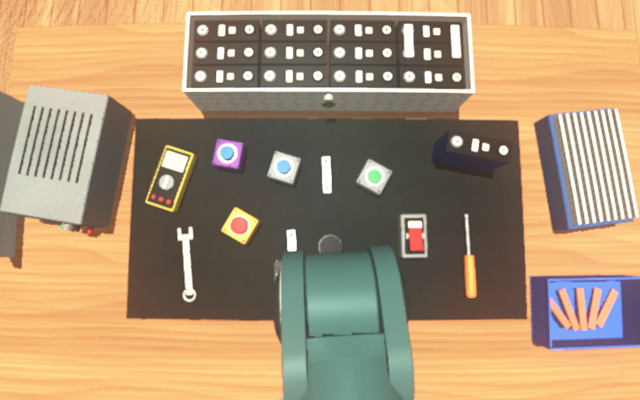

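The zoomed scene view shows the rocker on with its white end down, green at (322,305) sitting in its collar, blue at (599,217) back out and the stop button untouched. In the top view the boxes and visible bystanders are where they began; the arm hides part of one busbar and the jar. I'm handing in.

```bash
python3 -c "
from rig import robot
robot.sign_off();print(robot.get_state()['time'])"
```

```text
the job is handed in; nothing more can be done
the job is handed in; nothing more can be done
```

The battery bank sequence is done and handed in at about 19.4 s of the 51 s allowed; the sign-off reports no verdict. I pressed with closed fingertips and stopped each press at about 12 N:

| Step | TCP height at stop | Expected at full travel | Held |
|---|---|---|---|
| Rocker, white end down | 68.0 mm | about 68.4 mm | 0.4 s |
| Blue pre-charge button | 66.2 mm | 66 mm | 2.1 s, then let go |
| Green contactor button | 66.2 mm | 66 mm | 0.5 s |

- **Final pictures:** The rocker is on, the green button is in and the blue button is back out. The red stop button and the purple look-alike were not touched. The boxes and bystanders look unmoved.
- **Clear of everything:** The arm ended well above the bench with near-zero tool force.
- **Limits of the checks:** I judged joint travel from stopping heights and pictures, because the joints cannot be read directly. In the last top view the arm hid part of one busbar and the jar, but both looked in place in the scene view. No check failed. The two cameras differed by up to about 6 mm in x (on the rocker), well within the press targets.

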